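Close down the red-capped trial shin tube

TASK

Two prosthetic feet on the fitting bench each carry a telescoping trial shin tube that stands pulled out. Collapse the one with the red cap fully home, innermost tube first: push the capped brass tube all the way into the middle tube, then push the middle tube all the way into the outer one. Leave the blue-capped shin tube standing out as it is.

Things in the scene. Friction and masses are not known exactly. Their poses are not given: they have to be found in the camera images.
- red_cap (a point): centre of the top face of the red cap, the point to press; it sinks as the tubes close: 251 to 281 mm above the bench at the start, 171 mm fully home. The cap is a flat disc 50 mm across, 14 mm thick, on top of the innermost tube (brass, 28 mm across). All stands upright on a beige prosthetic foot on a 270 x 120 mm grey plate bolted to the bench: nothing tips or slides
- red_inner (a joint): how far the innermost (brass, red-capped) tube stands out of the middle tube, in m: 0 = fully home (cap on the black collar, a hard stop), 0.06 = fully out; starts at 0.035 to 0.055. It slides straight down with about 4 N of friction and stays where it is left
- red_middle (a joint): how far the middle tube (steel, 40 mm across, black collar 52 mm across and 12 mm thick at its top) stands out of the fixed outer tube (aluminium, 52 mm across; its 62 mm dark clamp ring tops out 145 mm above the bench): 0 = fully home (collar on ring, hard stop), 0.06 = out; starts at 0.045 to 0.055. About 9 N of friction, so a press on the cap closes the inner tube first
- blue_cap (a point): centre of the top face of the blue cap of the other shin tube, alike in all but the cap's colour and also standing out; the two caps are at least 0.29 m apart. It must stay as it is

How it is judged:
On the way, in this order (a step that is already met when the one before it is completed fails the run):
1. the innermost red-capped tube is home in the middle tube (within 10 mm) while the middle tube still stands out more than 30 mm (value of joint red_inner below 0.01 m and value of joint red_middle above 0.03 m), for 0.04 s.
2. the middle tube is home in the outer tube as well (both within 10 mm) (value of joint each of red_inner, red_middle below 0.01 m), for 0.2 s.
At the end, for the whole second after the job is handed in: The red-capped innermost tube is within 10 mm of fully home in the middle tube, the middle tube is within 10 mm of fully home in the outer tube, and the blue cap is within 10 mm of where it started (all of step 2 and distance of blue_cap from where it was at the start of the episode below 0.01 m); the robot touches nothing.
It fails at once if the blue-capped shin tube is pushed in or pulled out by more than 10 mm (distance of blue_cap from where it was at the start of the episode above 0.01 m).
It also fails if it takes over 29 s, if anything falls off the work surface, if the arm or the gripper's body presses on something with over 40 N, if the wrist force passes 120 N, or if a joint passes its speed limit or range.

ROBOT

A 6-joint arm with a two-finger parallel gripper is mounted at the origin on the work surface. World frame = base frame: x ahead of the robot, y to its left, z up, the work surface at z = 0. Lengths are in m, angles in rad, forces in N, time in s.
With the tool pointing down it reaches from about 0.375 to 0.975 m from the base axis. Payload 3.8 kg.
Tool frame: the origin (TCP) lies midway between the tips of the shut fingers; the grasp point (between the pads) lies 19 mm behind it; z points along the fingers, y is the direction in which the jaws open and shut (so a half turn about z gives the same grasp; the last joint's range is limited). The gripper opens to 85 mm and grips with 20 to 120 N. Pads are 22 mm wide; open, the fingers measure 114 mm over their backs; the gripper's body (76 mm by 85 mm) begins 54 mm behind the grasp point. The pads swing forward as they close: fully open they stand 13 mm farther back than shut.
Start: joints at [-1.353, 0.264, 1.604, -0, 1.274, -0.037], TCP at [0.17, -0.653, 0.231] pointing down, gripper open.
Joint ranges: [-2.63, 2.63], [-0.94, 2.18], [0.31, 2.57], [-1.31, 4.45], [0, 2.66], [-2.55, 2.55]. Speed limits (rad/s): [2.57, 2.57, 3.14, 3.14, 3.14, 3.14].

INTERFACE

Orientations are given as a rotation vector (axis times angle).
In Python, from workcell import bot gives the robot as it stands.
- The arm moves only by the shell command python3 -m inch 'ROWS' [FORCE]. ROWS is JSON, a list of rows, each an object of numbers: "dx", "dy", "dz": the shift along the tool's x, y, z in m; "ax", "ay", "az": the turn, a rotation vector about the tool's x, y, z in degrees; "fingers": the opening, from -1 (shut) to 1 (fully open). A call has 1 to 20 rows; each row is the pose to reach, as a shift and turn from the pose measured when the call began, along the tool's axes at that moment; what a row does not reach only later rows make up. A row lasts 1/8 s, in which the tool goes at most 62.5 mm and 10.7 degrees, less where a joint would pass 70% of its speed; a pose out of reach is approached as far as the arm can. A call with a gripper value outside its range is refused whole. The fingers move at their own pace and stop on an object; FORCE is the grip in N (left out, the last holds). Time passes only in rows, so rows that repeat a pose let the fingers close. It gives the time, the measured TCP pose, the force and the opening at its end, in the units of the state.
- bot.read_state(): the state, without advancing time (a new reading comes with each control period).
- bot.read_camera(name): name is "scene" or "top" or "wrist"; returns (picture, depth): 480x640x3 uint8, blue, green, red; 480x640 float32, m along the optical axis (not along the pixel's ray), 0 where there is no reading.
- bot.get_calibration(name): a dict with "intrinsics" (3x3 intrinsics, pixels), "distortion" ([k1, k2, p1, p2, k3] as OpenCV has them; the pictures are not rectified), "view" (4x4, takes a point from world to camera coordinates). Camera axes: x right, y down, z forward; pixel columns grow to the right and rows downward; lengths in m; the calibration is good to about 2 mm. A picture is of the moment at which its call begins: read the wrist's pose just before it. get_calibration takes no time and is no camera call; for the wrist camera it gives the pose at the moment of the call.
- bot.finish_job(): hands the job in, once; it reports no verdict.
Trained networks look in the newest picture that a camera, given by its name, has taken for a name from the list of things; names that differ only in an ending like _2 or _b are one class to them, and where a whole thing is asked for, a point or a joint stands for the part that bears it (a point fixed in the world has none). Each returns a list of dicts, best first, with "p" (0 to 1); they miss things now and then, are a little off and sometimes report something else, mostly with a low value. They report only what shows in the picture. A call takes as long as a camera call.
- bot.masks_of(camera, thing): "region" (480x640 bool, what is visible of it) and "box" ([left, top, right, bottom] in pixels, round what is visible of it).
The state is a dict: "time": time; "q": joint angles; "joint_vel": joint speeds; "joint_torque": joint torques, N m; "tool_pos": TCP position; "tcp_rot": TCP orientation; "wrist_force": force on the tool from outside, world axes, zero at the start; "torque": the same for the moment, N m; "width": opening from 0.0 (shut) to 1.0 (fully open).
Only numpy, scipy, OpenCV 4.12 (cv2) and the standard library are available. Lean on these libraries where they do the work, as an engineer would, in place of code of your own. Each camera call takes 0.05 s, during which the arm holds its last target. There are 200 camera calls.

## Working session

There is one attempt and no reset: what is moved stays moved. The work goes in short steps, Python scripts to look and compute and a shell command to move; the robot and the scene stay as the last step left them, time stands still between calls to the robot, and variables do not carry over. Pictures are saved under pics/ and viewed, about 8 in all and at most 12, crops included, and the job is handed in when it is done.

```bash
mkdir -p pics && cat > h.py <<'E'
import numpy as np, cv2
from workcell import bot
def world(cam,px,z,cal=None):
    c=cal or bot.get_calibration(cam)
    K=np.array(c["intrinsics"],float);D=np.array(c["distortion"],float);V=np.array(c["view"])
    n=cv2.undistortPoints(np.array(px,float).reshape(-1,1,2),K,D)[:,0]
    z=np.asarray(z).reshape(-1,1)
    P=np.hstack([n*z,z,np.ones_like(z)])
    return (np.linalg.inv(V)@P.T).T[:,:3]
def cap(cam,thing):
    img,d=bot.read_camera(cam)
    for r in bot.masks_of(cam,thing)[:2]:
        m=r["region"]&(d>0); v,u=np.nonzero(m)
        if len(u)<5: continue
        P=world(cam,np.c_[u,v],d[m])
        zt=np.percentile(P[:,2],95); T=P[P[:,2]>zt-.006]
        mid=(T.min(0)+T.max(0))/2
        print(cam,thing,round(r["p"],2),r["box"],"n",len(u),"ztop",zt.round(4),"mean",T.mean(0).round(4),"mid",mid.round(4),"ext",np.ptp(T,axis=0).round(3))
    return img
E
python3 - <<'E'
from h import *
ims=[]
for c in ("scene","top"):
    for t in ("red_cap","blue_cap"): im=cap(c,t)
    ims.append(im)
s=bot.read_state();print(s)
cv2.imwrite("pics/a.png",cv2.resize(np.hstack(ims),(800,300)))
E
```

```text
scene red_cap 0.81 [408.0, 161.7, 437.8, 196.3] n 575 ztop 0.2684 mean [0.627  0.2528 0.2666] mid [0.6264 0.2541 0.2667] ext [0.049 0.05  0.008]
scene blue_cap 0.62 [216.6, 300.7, 240.4, 333.3] n 777 ztop 0.2645 mean [ 0.5338 -0.2228  0.2625] mid [ 0.5329 -0.2221  0.2627] ext [0.048 0.048 0.008]
top red_cap 0.63 [130.9, 201.8, 167.7, 232.1] n 836 ztop 0.2687 mean [0.6266 0.2555 0.2663] mid [0.6273 0.2558 0.267 ] ext [0.049 0.05  0.008]
top blue_cap 0.87 [436.7, 214.6, 468.7, 246.7] n 799 ztop 0.2649 mean [ 0.5311 -0.22    0.2624] mid [ 0.531  -0.2208  0.2631] ext [0.049 0.049 0.008]
{'time': 0.4, 'q': array([-1.35289209e+00,  2.64046834e-01,  1.60415785e+00, -1.44052788e-05,
        1.27367408e+00, -3.69133863e-02]), 'joint_vel': array([-0.00025108, -0.00206002, -0.00059248, -0.00169979,  0.00089791,
       -0.00020347]), 'joint_torque': array([-1.26481871e-03, -5.14246202e+01, -3.67016029e+01, -1.43240682e-04,
        4.89459140e-03, -5.94648895e-06]), 'tool_pos': array([ 0.17011392, -0.65312897,  0.2310953 ]), 'tcp_rot': array([-3.11584614e+00, -3.99155076e-01,  6.21571640e-05]), 'wrist_force': array([-0.13606384,  0.12407516, -0.12220447]), 'torque': array([-0.02446629, -0.06218546,  0.0149466 ]), 'width': 0.9995247813929563}
```

View pics/a.png

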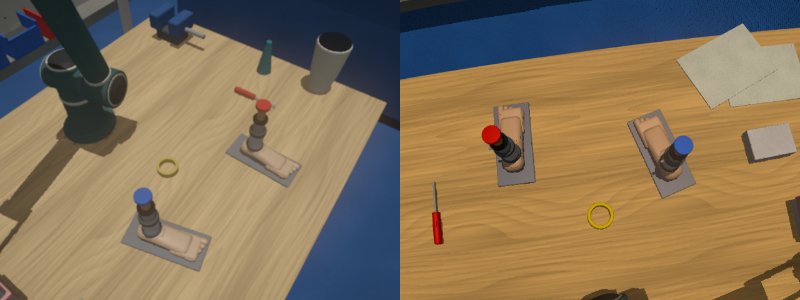

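Red cap is at about (0.627, 0.255, 0.268), agreed by both cameras; blue is at (0.532, -0.221, 0.265). I'll raise, shut the fingers and travel above it.

```bash
python3 -m inch '[{"dz":-0.06,"fingers":-1},{"dz":-0.12,"fingers":-1},{"dz":-0.17,"fingers":-1},{"dz":-0.17,"fingers":-1},{"dx":0.67,"dy":-0.763,"dz":-0.17,"fingers":-1},{"dx":0.67,"dy":-0.763,"dz":-0.17,"fingers":-1},{"dx":0.67,"dy":-0.763,"dz":-0.17,"fingers":-1},{"dx":0.67,"dy":-0.763,"dz":-0.17,"fingers":-1},{"dx":0.67,"dy":-0.763,"dz":-0.17,"fingers":-1},{"dx":0.67,"dy":-0.763,"dz":-0.17,"fingers":-1},{"dx":0.67,"dy":-0.763,"dz":-0.17,"fingers":-1},{"dx":0.67,"dy":-0.763,"dz":-0.17,"fingers":-1},{"dx":0.67,"dy":-0.763,"dz":-0.17,"fingers":-1},{"dx":0.67,"dy":-0.763,"dz":-0.17,"fingers":-1},{"dx":0.67,"dy":-0.763,"dz":-0.17,"fingers":-1},{"dx":0.67,"dy":-0.763,"dz":-0.17,"fingers":-1},{"dx":0.67,"dy":-0.763,"dz":-0.17,"fingers":-1},{"dx":0.67,"dy":-0.763,"dz":-0.17,"fingers":-1},{"dx":0.67,"dy":-0.763,"dz":-0.17,"fingers":-1},{"dx":0.67,"dy":-0.763,"dz":-0.17,"fingers":-1}]'
cat >> h.py <<'E'
def to(p):
    from scipy.spatial.transform import Rotation as R
    s=bot.read_state()
    print("t",s["time"],"tcp",s["tool_pos"].round(4),"w",round(s["width"],2),"F",s["wrist_force"].round(1),"delta tool",R.from_rotvec(s["tcp_rot"]).apply(np.array(p)-s["tool_pos"],inverse=True).round(4),"q",s["q"].round(2))
E
python3 -c "
from h import *
to([.627,.255,.268])"
```

```text
t 0.4 tcp [ 0.1701 -0.6531  0.2311] w 1.0 F [-0.1  0.1 -0.1] delta tool [ 0.671  -0.7636 -0.0367] q [-1.35  0.26  1.6  -0.    1.27 -0.04]invalid input at $[0]: expected keys dx, dy, dz, ax, ay, az, fingers
```

All keys are required per row.

```bash
python3 -m inch '[{"dx":0,"dy":0,"dz":-0.06,"ax":0,"ay":0,"az":0,"fingers":-1},{"dx":0,"dy":0,"dz":-0.12,"ax":0,"ay":0,"az":0,"fingers":-1},{"dx":0,"dy":0,"dz":-0.17,"ax":0,"ay":0,"az":0,"fingers":-1},{"dx":0,"dy":0,"dz":-0.17,"ax":0,"ay":0,"az":0,"fingers":-1},{"dx":0.67,"dy":-0.763,"dz":-0.17,"ax":0,"ay":0,"az":0,"fingers":-1},{"dx":0.67,"dy":-0.763,"dz":-0.17,"ax":0,"ay":0,"az":0,"fingers":-1},{"dx":0.67,"dy":-0.763,"dz":-0.17,"ax":0,"ay":0,"az":0,"fingers":-1},{"dx":0.67,"dy":-0.763,"dz":-0.17,"ax":0,"ay":0,"az":0,"fingers":-1},{"dx":0.67,"dy":-0.763,"dz":-0.17,"ax":0,"ay":0,"az":0,"fingers":-1},{"dx":0.67,"dy":-0.763,"dz":-0.17,"ax":0,"ay":0,"az":0,"fingers":-1},{"dx":0.67,"dy":-0.763,"dz":-0.17,"ax":0,"ay":0,"az":0,"fingers":-1},{"dx":0.67,"dy":-0.763,"dz":-0.17,"ax":0,"ay":0,"az":0,"fingers":-1},{"dx":0.67,"dy":-0.763,"dz":-0.17,"ax":0,"ay":0,"az":0,"fingers":-1},{"dx":0.67,"dy":-0.763,"dz":-0.17,"ax":0,"ay":0,"az":0,"fingers":-1},{"dx":0.67,"dy":-0.763,"dz":-0.17,"ax":0,"ay":0,"az":0,"fingers":-1},{"dx":0.67,"dy":-0.763,"dz":-0.17,"ax":0,"ay":0,"az":0,"fingers":-1},{"dx":0.67,"dy":-0.763,"dz":-0.17,"ax":0,"ay":0,"az":0,"fingers":-1},{"dx":0.67,"dy":-0.763,"dz":-0.17,"ax":0,"ay":0,"az":0,"fingers":-1},{"dx":0.67,"dy":-0.763,"dz":-0.17,"ax":0,"ay":0,"az":0,"fingers":-1},{"dx":0.67,"dy":-0.763,"dz":-0.17,"ax":0,"ay":0,"az":0,"fingers":-1}]'
python3 -c "
from h import *
to([.627,.255,.268])"
```

```text
time: 2.9
tool_pos: [0.6195, 0.2421, 0.3997]
tcp_rot: [3.116, 0.4, -0.003]
wrist_force: [0.7, -0.1, 0.4]
width: 0.0
t 2.9 tcp [0.6195 0.2421 0.3997] w 0.0 F [ 0.7 -0.1  0.4] delta tool [ 0.0107 -0.0106  0.1316] q [ 0.34  0.19  1.39 -0.    1.56  1.65]
```

```bash
python3 -m inch '[{"dx":0.011,"dy":-0.011,"dz":0.05,"ax":0,"ay":0,"az":0,"fingers":-1},{"dx":0.011,"dy":-0.011,"dz":0.1,"ax":0,"ay":0,"az":0,"fingers":-1},{"dx":0.011,"dy":-0.011,"dz":0.1,"ax":0,"ay":0,"az":0,"fingers":-1}]'
python3 - <<'E'
from h import *
im=cap("wrist","red_cap"); cap("scene","red_cap"); to([.627,.255,.268])
cv2.imwrite("pics/b.png",im)
E
```

```text
time: 3.28
tool_pos: [0.6235, 0.2546, 0.2916]
tcp_rot: [3.112, 0.4, -0.024]
wrist_force: [-0.7, 0.9, -0.3]
width: 0.002
wrist red_cap 0.77 [276.1, 218.5, 367.5, 295.2] n 4937 ztop 0.274 mean [0.6379 0.2591 0.2729] mid [0.6344 0.2574 0.289 ] ext [0.044 0.049 0.042]
scene red_cap 0.59 [406.3, 160.3, 434.5, 194.4] n 594 ztop 0.2684 mean [0.6273 0.253  0.2664] mid [0.6271 0.2545 0.2663] ext [0.049 0.051 0.008]
t 3.475 tcp [0.6286 0.2556 0.3031] w 0.0 F [ 0.2  0.  -0.4] delta tool [-0.0018  0.0002  0.0351] q [0.35 0.24 1.51 0.   1.39 1.67]
```

View pics/b.png

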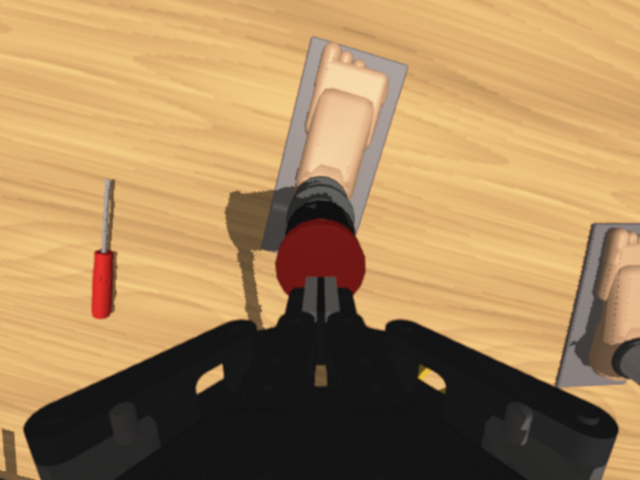

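The wrist picture shows the shut tips (321, 280) over the red cap (321, 262), centred within 2 mm allowing for the oblique view. Now pressing to z ≈ 0.222, where the inner tube is home within about 6 mm.

```bash
python3 -m inch '[{"dx":-0.002,"dy":0,"dz":0.02,"ax":0,"ay":0,"az":0,"fingers":-1},{"dx":-0.002,"dy":0,"dz":0.03,"ax":0,"ay":0,"az":0,"fingers":-1},{"dx":-0.002,"dy":0,"dz":0.037,"ax":0,"ay":0,"az":0,"fingers":-1},{"dx":-0.002,"dy":0,"dz":0.044,"ax":0,"ay":0,"az":0,"fingers":-1},{"dx":-0.002,"dy":0,"dz":0.051,"ax":0,"ay":0,"az":0,"fingers":-1},{"dx":-0.002,"dy":0,"dz":0.058,"ax":0,"ay":0,"az":0,"fingers":-1},{"dx":-0.002,"dy":0,"dz":0.065,"ax":0,"ay":0,"az":0,"fingers":-1},{"dx":-0.002,"dy":0,"dz":0.071,"ax":0,"ay":0,"az":0,"fingers":-1},{"dx":-0.002,"dy":0,"dz":0.076,"ax":0,"ay":0,"az":0,"fingers":-1},{"dx":-0.002,"dy":0,"dz":0.081,"ax":0,"ay":0,"az":0,"fingers":-1},{"dx":-0.002,"dy":0,"dz":0.081,"ax":0,"ay":0,"az":0,"fingers":-1},{"dx":-0.002,"dy":0,"dz":0.081,"ax":0,"ay":0,"az":0,"fingers":-1}]'
python3 - <<'E'
from h import *
cap("scene","red_cap"); im=cap("top","red_cap"); im=cap("scene","blue_cap"); to([.627,.255,.171])
cv2.imwrite("pics/c.png",cv2.resize(im[120:330,330:530],None,fx=2.8,fy=2.8))
E
```

```text
time: 4.97
tool_pos: [0.627, 0.2555, 0.2217]
tcp_rot: [-3.115, -0.399, -0.005]
wrist_force: [-0.1, 0.2, 0.5]
width: 0.003
scene red_cap 0.56 [405.5, 176.4, 429.1, 216.6] n 640 ztop 0.2229 mean [0.631  0.2483 0.2212] mid [0.6276 0.2539 0.2215] ext [0.047 0.047 0.008]
scene red_cap 0.52 [406.2, 176.1, 431.3, 195.3] n 276 ztop 0.2238 mean [0.6308 0.2483 0.2214] mid [0.6276 0.253  0.222 ] ext [0.047 0.045 0.008]
scene blue_cap 0.63 [214.7, 300.2, 244.2, 337.3] n 852 ztop 0.2646 mean [ 0.5334 -0.2222  0.2625] mid [ 0.5325 -0.2217  0.263 ] ext [0.051 0.049 0.009]
t 5.275 tcp [0.627  0.2553 0.2221] w -0.0 F [-0.7 -0.2 -0.5] delta tool [-0.0002  0.0003  0.0511] q [0.35 0.27 1.61 0.   1.26 1.67]
```

View pics/c.png

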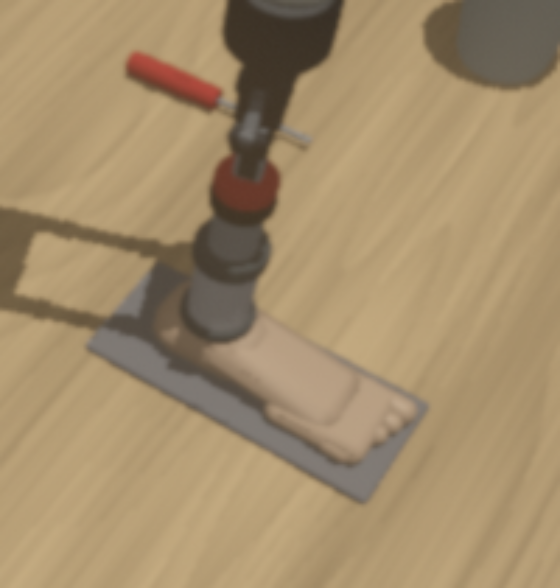

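The cap (245, 185) sits on its collar with the middle tube still well out, so step 1 is done. Next I press the middle tube home, stopping about 2 mm short of the stop.

```bash
python3 -m inch '[{"dx":0,"dy":0,"dz":0.007,"ax":0,"ay":0,"az":0,"fingers":-1},{"dx":0,"dy":0,"dz":0.014,"ax":0,"ay":0,"az":0,"fingers":-1},{"dx":0,"dy":0,"dz":0.021,"ax":0,"ay":0,"az":0,"fingers":-1},{"dx":0,"dy":0,"dz":0.028,"ax":0,"ay":0,"az":0,"fingers":-1},{"dx":0,"dy":0,"dz":0.035,"ax":0,"ay":0,"az":0,"fingers":-1},{"dx":0,"dy":0,"dz":0.041,"ax":0,"ay":0,"az":0,"fingers":-1},{"dx":0,"dy":0,"dz":0.046,"ax":0,"ay":0,"az":0,"fingers":-1},{"dx":0,"dy":0,"dz":0.049,"ax":0,"ay":0,"az":0,"fingers":-1},{"dx":0,"dy":0,"dz":0.049,"ax":0,"ay":0,"az":0,"fingers":-1},{"dx":0,"dy":0,"dz":0.049,"ax":0,"ay":0,"az":0,"fingers":-1},{"dx":0,"dy":0,"dz":0.049,"ax":0,"ay":0,"az":0,"fingers":-1}]'
python3 -c "
from h import *
to([.627,.255,.171])"
```

```text
time: 6.65
tool_pos: [0.6275, 0.2555, 0.174]
tcp_rot: [-3.115, -0.399, -0.007]
wrist_force: [-1.0, -0.8, 4.7]
width: 0.0
t 6.65 tcp [0.6275 0.2555 0.174 ] w 0.0 F [-1.  -0.8  4.7] delta tool [-0.0006  0.0004  0.003 ] q [0.35 0.3  1.66 0.   1.17 1.67]
```

Within 3 mm of the stop. Retreating straight up, then checking.

```bash
python3 -m inch '[{"dx":0,"dy":0,"dz":-0.02,"ax":0,"ay":0,"az":0,"fingers":-1},{"dx":0,"dy":0,"dz":-0.06,"ax":0,"ay":0,"az":0,"fingers":-1},{"dx":0,"dy":0,"dz":-0.12,"ax":0,"ay":0,"az":0,"fingers":-1},{"dx":0,"dy":0,"dz":-0.15,"ax":0,"ay":0,"az":0,"fingers":-1},{"dx":0,"dy":0,"dz":-0.15,"ax":0,"ay":0,"az":0,"fingers":-1},{"dx":0,"dy":0,"dz":-0.15,"ax":0,"ay":0,"az":0,"fingers":-1}]'
python3 - <<'E'
from h import *
cap("scene","red_cap"); im=cap("scene","blue_cap"); to([.627,.255,.171])
cv2.imwrite("pics/d.png",cv2.resize(im[120:330,330:530],None,fx=2.8,fy=2.8))
E
```

```text
time: 7.4
tool_pos: [0.6264, 0.2551, 0.3232]
tcp_rot: [-3.115, -0.399, -0.005]
wrist_force: [0.3, -1.0, -0.5]
width: -0.007
scene red_cap 0.54 [403.1, 190.0, 428.8, 208.0] n 367 ztop 0.1768 mean [0.6281 0.2537 0.1744] mid [0.6286 0.2548 0.1747] ext [0.046 0.049 0.008]
scene blue_cap 0.93 [215.2, 302.6, 242.2, 336.5] n 801 ztop 0.2644 mean [ 0.5337 -0.2224  0.2625] mid [ 0.533  -0.2215  0.2622] ext [0.049 0.048 0.008]
t 7.6 tcp [0.626  0.255  0.3217] w -0.0 F [0.2 0.1 0.1] delta tool [0.0008 0.0003 0.1507] q [0.35 0.23 1.49 0.   1.43 1.67]
```

View pics/d.png

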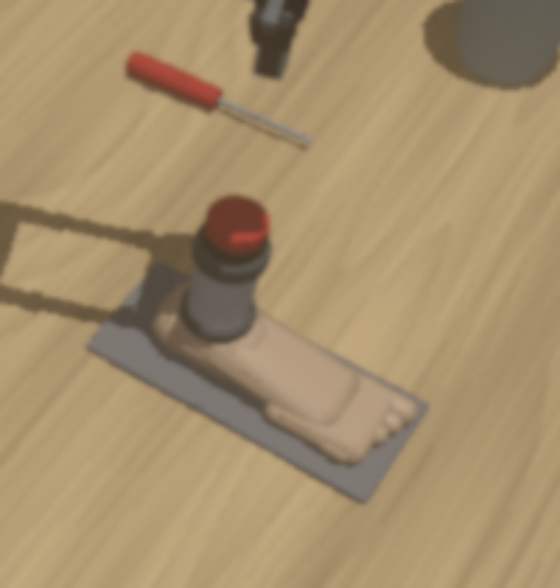

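The picture shows the cap (237, 225) down on the collar and the collar on the clamp ring. The gripper is clear and the blue cap has not moved.

```bash
python3 -c "
from workcell import bot
print(bot.finish_job())"
```

```text
the job is handed in; nothing more can be done
None
```

I collapsed the red-capped shin tube in two presses with shut fingers and handed the job in at about 7.6 s; no verdict was reported.

- **Inner tube:** I pressed the cap down to z ≈ 0.222 m. The picture then showed the cap on its collar with the middle tube still well out.
- **Middle tube:** I pressed on to a measured z of 0.174 m, so the two tubes together stand at most about 3 mm out. I stopped just short of the hard stop on purpose.
- **Last checks:** After I backed off, the scene camera read the cap top at 0.177 m. That is about 3 mm above the fingertip reading, and either value is inside the 10 mm allowance. The blue cap was unchanged at 0.264 m. The arm was about 150 mm clear, with almost no force on the wrist.
- **What failed:** My first move command was refused because every row needs all its keys, so nothing moved. The red-cap detection from the top camera returned nothing during the first press, so I relied on the scene camera and the tool reading. The wrist camera's red-cap position was about 8 to 10 mm off because the fingers were in its mask, so I did not use it.

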